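Zero the staple counter, then tuck an edge strip under the lapped panel and hold it down

ROBOT

A 6-joint arm with a two-finger parallel gripper is mounted at the origin on the work surface. World frame = base frame: x ahead of the robot, y to its left, z up, the work surface at z = 0. Lengths are in m, angles in rad, forces in N, time in s.
With the tool pointing down it reaches from about 0.225 to 0.725 m from the base axis. Payload 3.1 kg.
Tool frame: the origin (TCP) lies midway between the tips of the shut fingers; the grasp point (between the pads) lies 19 mm behind it; y points along the fingers, z is the direction in which the jaws open and shut, and the axes are right-handed (so a half turn about y gives the same grasp; the last joint's range is limited). The gripper opens to 85 mm and grips with 20 to 120 N. Pads are 22 mm wide; open, the fingers measure 114 mm over their backs; the gripper's body (76 mm by 85 mm) begins 54 mm behind the grasp point. The pads swing forward as they close: fully open they stand 13 mm farther back than shut.
Start: joints at [1.053, 0.048, 0.099, 1.622, 0, 1.443], TCP at [0.2, 0.486, 0.231] pointing down, gripper open.
Joint ranges: [-2.91, 2.91], [-0.99, 1.94], [-1.21, 1.42], [-2.12, 2.29], [-1.49, 1.47], [-3.14, 3.14]. Speed limits (rad/s): [2.79, 2.79, 3.14, 3.14, 3.14, 3.14].

INTERFACE

Orientations are given as a rotation vector (axis times angle).
In Python, from cell import ctrl gives the robot as it stands.
- The arm moves only by the shell command python3 -m handwheel 'ROWS' [OPENING] [FORCE]. ROWS is a JSON object of lists of equal length, an entry for each row: "translation": the shift along the world's x, y, z in m, a list of three; "turn": the turn about the world's z in degrees. In form: {"translation": [[tx, ty, tz], ...], "turn": [turn, ...]}. A call has 1 to 12 rows; each row is the pose to reach, as a shift and turn from the pose measured when the call began; what a row does not reach only later rows make up. A row lasts 1/12 s, in which the tool goes at most 41.7 mm and 7.16 degrees, less where a joint would pass 70% of its speed; a pose out of reach is approached as far as the arm can. A call with a gripper value outside its range is refused whole. OPENING is the opening in per cent of the stroke, from 0 (shut) to 100 (fully open), set as the call begins (- or left out, the last holds). The fingers move at their own pace and stop on an object; FORCE is the grip in N (left out, the last holds). Time passes only in rows, so rows that repeat a pose let the fingers close. It gives the time, the measured TCP pose, the force and the opening at its end, in the units of the state.
- ctrl.sense(): the state, without advancing time (a new reading comes with each control period).
- ctrl.camera(name): name is "side" or "top"; returns (picture, depth): 400x640x3 uint8, blue, green, red; 400x640 float32, m along the optical axis (not along the pixel's ray), 0 where there is no reading.
- ctrl.camera_model(name): a dict with "fx", "fy", "cx", "cy" (pixels), "dist" ([k1, k2, p1, p2, k3] as OpenCV has them; the pictures are not rectified), "camera_from_world" (4x4, takes a point from world to camera coordinates). Camera axes: x right, y down, z forward; pixel columns grow to the right and rows downward; lengths in m; the calibration is good to about 2 mm. A picture is of the moment at which its call begins. camera_model takes no time and is no camera call.
- ctrl.job_done(): hands the job in, once; it reports no verdict.
Trained networks look in the newest picture that a camera, given by its name, has taken for a name from the list of things; names that differ only in an ending like _2 or _b are one class to them, and where a whole thing is asked for, a point or a joint stands for the part that bears it (a point fixed in the world has none). Each returns a list of dicts, best first, with "score" (0 to 1); they miss things now and then, are a little off and sometimes report something else, mostly with a low value. They report only what shows in the picture. A call takes as long as a camera call. They do not tell look-alikes from the thing itself.
- ctrl.find_in(camera, thing): "pixel" ([column, row] in pixels, amid what is visible of it).
- ctrl.outline_of(camera, thing): "pixels" (400x640 bool, what is visible of it) and "pixel" ([column, row] in pixels, amid what is visible of it).
The state is a dict: "t": time; "joint_pos": joint angles; "joint_vel": joint speeds; "effort": joint torques, N m; "ee_pos": TCP position; "ee_rot": TCP orientation; "contact_force": force on the tool from outside, world axes, zero at the start; "ft_torque": the same for the moment, N m; "opening": opening from 0.0 (shut) to 1.0 (fully open).
Only numpy, scipy, OpenCV 4.12 (cv2) and the standard library are available. Lean on these libraries where they do the work, as an engineer would, in place of code of your own. Each camera call takes 0.05 s, during which the arm holds its last target. There are 200 camera calls.

TASK

We are starting a new stool seat: first turn the staple counter's reset knob back to its zero stop. Then take the edge strip (its wooden batten is the handle), lay it on the seat board and slide its thin metal edge under the lapped panel, centred and square, until it is fully home against the stop underneath, without lifting the panel. Finish while still holding the strip pressed firmly down on the board (about 10 N), ready for stapling, and leave the hammer, glue bottle and spool alone.

Things in the scene. Friction and masses are not known exactly. Their poses are not given: they have to be found in the camera images.
- seat: Stool seat base, fixed to the bench. Origin on the bench under the middle of its board; z up, +x is the direction in which the strip slides under the lap, y along the lip. A thin dark wooden panel (the lap), 110 (x) x 160 (y) x 4 mm, covers seat x 0 to +110 mm, lip at x = 0. In the slot under it a rigid wooden stop, 160 mm long, has its face at seat x = +32 mm.
- deck: The seat base's plywood board, 320 (x) x 240 (y) x 18 mm, same origin and axes as the seat; upper face 18 mm above the bench, bare and flat in front of the lip (seat x -160 to 0 mm).
- lap_lip (a point): Middle of the lapped panel's free lip, on its underside; at rest at seat x = 0, y = 0, 27 mm above the bench, so the slot between board and lap is 9 mm high, open towards seat -x.
- lap (a joint): Lift angle of the lapped panel about its hinge, 110 mm behind the lip; 0 = lying flat, grows as the lip is lifted (0.06 rad = lip about 6.5 mm up). Nothing but its weight (120 g) keeps it down.
- strip: Edge strip, loose, flat on the bench, about 160 g: aluminium plate 90 (x) x 110 (y) x 4 mm, with a pale wooden batten upright along its back edge (x -45 to -29 mm, 110 mm long, top 42 mm above the underside). Origin: middle of the plate's underside; z up; +x points to the bare front edge (x = +45 mm). Home: origin at seat x = -13 mm, y = 0, axes parallel to the seat's.
- strip_nose (a point): Middle of the strip's bare front edge, on the underside (strip x = +45 mm).
- strip_batten (a point): Middle of the batten's top face (strip x = -37 mm, z = 42 mm); the batten is gripped from above across its 16 mm thickness.
- counter: Staple counter, fixed to the bench: grey housing 100 x 100 x 30 mm, origin on the bench under its middle, z up. On its top in the middle sits the reset knob; the white zero tick lies towards the counter's -x, a row of number windows towards +x.
- reset (a joint): Turn of the reset knob, rad: 0 = against the fixed zero stop, grows clockwise seen from above (up to 1.6); to zero it, turn it counter-clockwise from above. Friction 0.03 N m, stays where left.
- reset_grip (a point): On the knob's axis at the height to grip, 67 mm above the bench. The knob's bar grip is 42 mm long, 14 mm thick, from 44 to 74 mm above the bench, over a round skirt of 44 mm diameter. At joint value 0 the bar lies along the counter's x axis with its white mark towards the zero tick (counter -x).
- hammer: Hammer with wooden handle, 240 mm long, lying on the bench: leave alone.
- glue: White glue bottle, 56 mm across, 120 mm tall, standing: leave alone.
- spool: Wooden thread spool, 52 mm across, 60 mm tall, standing: leave alone.
Mind the look-alikes: they are no part of the job. There is more than one size of the strip; the job needs the largest.

How it is judged:
On the way, in this order (a step that is already met when the one before it is completed fails the run):
1. the counter's reset knob is back at its zero stop (value of joint reset below 0.06 rad), for 0.2 s.
2. the strip lies flat on the board with its bare edge home under the lap (x of strip_nose in the frame of seat above 0.025 m and y of strip_nose in the frame of seat between -0.015 and 0.015 m and z of strip_nose in the frame of seat between 0.014 and 0.022 m and angle between strip's own z axis and vertical below 0.06 rad), for 0.2 s.
At the end, for the whole second after the job is handed in: Knob within 0.06 rad of zero; strip's edge under the lap within 7 mm of the stop, centred within 15 mm, square within 0.09 rad, flat within 0.05 rad; lap under 0.03 rad; fingers still hold the strip (over 3 N), at rest, pressing it on the board with over 5 N (value of joint reset below 0.06 rad and x of strip_nose in the frame of seat above 0.025 m and y of strip_nose in the frame of seat between -0.015 and 0.015 m and z of strip_nose in the frame of seat between 0.014 and 0.022 m and angle between the x axis of strip and the x axis of seat, either way round below 0.09 rad and angle between strip's own z axis and vertical below 0.05 rad and value of joint lap below 0.03 rad and contact force between strip and deck above 5 N and contact force between the fingers and strip above 3 N and linear speed of strip below 0.02 m/s); the arm keeps its last pose, push and grip.
It fails at once if the lapped panel was lifted (its lip more than about 6.5 mm) (value of joint lap above 0.06 rad).
It fails at once if the hammer, glue bottle or spool was moved (distance of any of hammer, glue, spool from where it was at the start of the episode above 0.03 m).
It also fails if it takes over 56 s, if anything falls off the work surface, if the arm or the gripper's body presses on something with over 40 N, if the wrist force passes 120 N, or if a joint passes its speed limit or range.

## Working session

There is one attempt and no reset: what is moved stays moved. The work goes in short steps, Python scripts to look and compute and a shell command to move; the robot and the scene stay as the last step left them, time stands still between calls to the robot, and variables do not carry over. Pictures are saved under pics/ and viewed, about 8 in all and at most 12, crops included, and the job is handed in when it is done.

```bash
ls; mkdir -p pics
cat > h.py <<'E'
import numpy as np, cv2
from cell import ctrl
def pts(cam, depth, px):
    m=ctrl.camera_model(cam); K=np.array([[m['fx'],0,m['cx']],[0,m['fy'],m['cy']],[0,0,1.]])
    px=np.asarray(px,float).reshape(-1,2)
    u=cv2.undistortPoints(px[:,None],K,np.array(m['dist']))[:,0]
    z=depth[px[:,1].astype(int),px[:,0].astype(int)]
    T=np.linalg.inv(np.array(m['camera_from_world']))
    P=np.c_[u*z[:,None],z]
    return (P@T[:3,:3].T+T[:3,3])[z>0]
def plane(cam,px,h):
    m=ctrl.camera_model(cam); K=np.array([[m['fx'],0,m['cx']],[0,m['fy'],m['cy']],[0,0,1.]])
    u=cv2.undistortPoints(np.asarray(px,float).reshape(-1,1,2),K,np.array(m['dist']))[:,0]
    T=np.linalg.inv(np.array(m['camera_from_world']))
    d=np.c_[u,np.ones(len(u))]@T[:3,:3].T; o=T[:3,3]
    return o+d*((h-o[2])/d[:,2])[:,None]
E
python3 - <<'E'
from h import *
for c in ('top','side'):
    im,d=ctrl.camera(c); cv2.imwrite(f'pics/{c}0.png',im); np.save(f'{c}0.npy',d)
    for n in ('strip','strip_batten','seat','lap','lap_lip','counter','reset','reset_grip','hammer','glue','spool'):
        r=ctrl.find_in(c,n)
        print(c,n,[(np.round(x['pixel']).astype(int).tolist(),round(x['score'],2),pts(c,d,x['pixel']).round(3).tolist()) for x in r[:4]])
s=ctrl.sense();print(s['t'],s['ee_pos'],s['ee_rot'],s['contact_force'])
E
```

```text
pics
top strip [([229, 218], 0.96, [[0.478, 0.358, 0.005]]), ([184, 218], 0.87, [[0.477, 0.525, -0.003]]), ([261, 252], 0.81, [[0.358, 0.24, 0.001]])]
top strip_batten [([188, 219], 0.75, [[0.476, 0.508, -0.002]]), ([231, 218], 0.67, [[0.478, 0.349, 0.004]])]
top seat [([336, 185], 0.6, [[0.599, -0.024, 0.022]])]
top lap [([344, 166], 0.79, [[0.666, -0.054, 0.032]])]
top lap_lip [([342, 169], 0.81, [[0.657, -0.046, 0.036]])]
top counter [([424, 216], 0.94, [[0.487, -0.333, 0.041]])]
top reset []
top reset_grip [([230, 219], 0.73, [[0.476, 0.354, 0.002]])]
top hammer [([231, 171], 0.59, [[0.648, 0.355, 0.028]])]
top glue [([409, 155], 0.64, [[0.696, -0.279, 0.089]]), ([439, 162], 0.4, [[0.68, -0.39, 0.06]])]
top spool [([439, 161], 0.76, [[0.682, -0.391, 0.06]])]
side strip [([290, 164], 0.92, [[0.473, 0.375, -0.001]]), ([252, 188], 0.87, [[0.354, 0.252, -0.001]]), ([288, 142], 0.79, [[0.465, 0.489, 0.014]])]
side strip_batten [([291, 139], 0.63, [[0.477, 0.491, 0.027]]), ([253, 192], 0.62, [[0.36, 0.226, 0.002]]), ([291, 165], 0.61, [[0.477, 0.365, 0.001]])]
side seat [([339, 256], 0.77, [[0.6, -0.074, 0.019]])]
side lap [([360, 249], 0.65, [[0.657, -0.062, 0.03]])]
side lap_lip [([359, 246], 0.75, [[0.654, -0.049, 0.028]])]
side counter [([297, 339], 0.82, [[0.49, -0.333, 0.042]]), ([299, 330], 0.43, [[0.496, -0.329, 0.069]])]
side reset [([298, 328], 0.62, [[0.494, -0.325, 0.07]])]
side reset_grip [([295, 339], 0.21, [[0.486, -0.335, 0.042]])]
side hammer [([353, 164], 0.69, [[0.68, 0.344, 0.015]]), ([290, 164], 0.43, [[0.471, 0.37, 0.004]])]
side glue [([398, 312], 0.69, [[0.707, -0.306, 0.084]])]
side spool [([394, 363], 0.68, [[0.683, -0.41, 0.06]])]
1.2 [0.19950758 0.48559287 0.23129383] [-1.54913255  0.30582203 -0.30581223] [-0.15217986 -0.03737642  0.1919626 ]
```

View pics/top0.png

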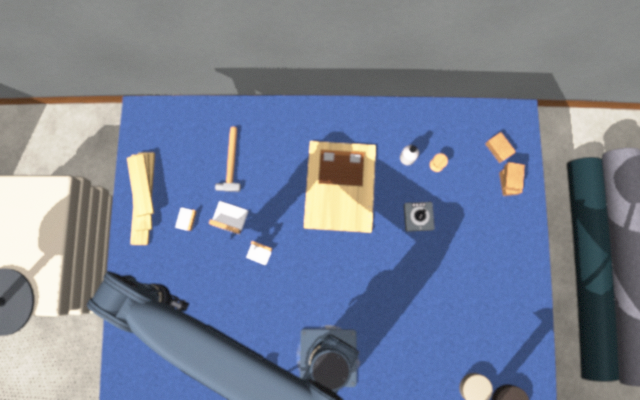

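View pics/side0.png

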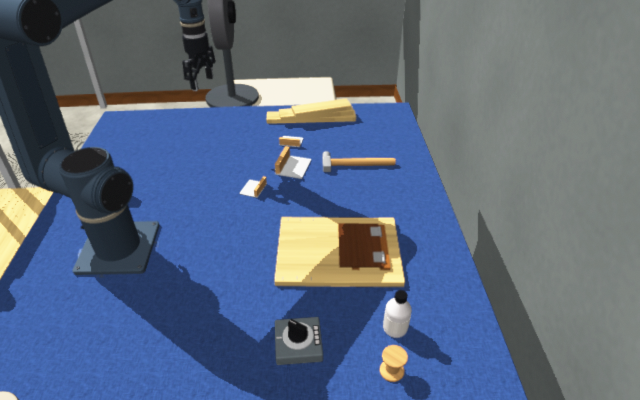

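Candidates for the strip, in the top picture: (229,218), the biggest; (185,218), small; (260,252), small. I choose (229,218). The seat is at (340,186) and the counter at (420,216). Next I check with close crops and measure.

Run:
```python
from h import *
from scipy.spatial.transform import Rotation as R
im=cv2.imread('pics/top0.png'); s=cv2.imread('pics/side0.png')
f=lambda a,x0,x1,y0,y1:cv2.resize(a[y0:y1,x0:x1],(400,300),interpolation=cv2.INTER_CUBIC)
cv2.imwrite('pics/crop1.png',np.vstack([np.hstack([f(im,170,290,190,280),f(im,388,452,192,240)]),np.hstack([f(s,230,330,125,200),f(s,260,340,305,365)])]))
print(R.from_rotvec(ctrl.sense()['ee_rot']).as_matrix().round(3))
# cloud: contours by network masks
for c in ('top','side'):
    d=np.load(c+'0.npy'); ctrl.camera(c)
    for n in ('strip','lap','seat','counter','reset'):
        for r in ctrl.outline_of(c,n):
            m=r['pixels']; ys,xs=np.nonzero(m); P=pts(c,d,np.c_[xs,ys])
            if len(P)<8: continue
            zs=np.percentile(P[:,2],[5,50,95]).round(3)
            (cx,cy),(w,h),a=cv2.minAreaRect((P[:,:2]*1000).astype(np.float32))
            print(c,n,round(r['score'],2),np.round(r['pixel']),'n',len(P),'z',zs,'rect',round(cx),round(cy),round(w),round(h),round(a,1))
```

```text
[[ 0.925 -0.     0.38 ]
 [-0.38  -0.     0.925]
 [ 0.    -1.    -0.   ]]
top strip 0.87 [259. 250.] n 328 z [-0.002  0.005  0.032] rect 357 249 71 62 67.3
top strip 0.79 [188. 220.] n 345 z [-0.002  0.005  0.031] rect 472 516 65 75 75.2
top strip 0.55 [231. 219.] n 758 z [-0.001  0.006  0.044] rect 482 357 116 93 72.5
top strip 0.18 [343. 170.] n 1344 z [0.025 0.032 0.039] rect 658 -42 160 117 86.8
top lap 0.59 [341. 167.] n 1366 z [0.025 0.032 0.039] rect 657 -42 162 118 87.7
top lap 0.19 [228. 217.] n 788 z [-0.002  0.006  0.044] rect 482 361 125 95 70.0
top seat 0.94 [337. 182.] n 5759 z [0.013 0.021 0.036] rect 600 -39 243 322 86.8
top counter 0.71 [421. 216.] n 834 z [0.022 0.033 0.07 ] rect 490 -319 101 103 2.6
top reset 0.68 [421. 214.] n 135 z [0.038 0.049 0.08 ] rect 489 -319 45 40 47.7
side strip 0.86 [252. 188.] n 345 z [-0.001  0.003  0.028] rect 358 251 89 67 69.0
side strip 0.67 [291. 164.] n 690 z [0.    0.005 0.042] rect 486 357 125 95 65.9
side strip 0.48 [292. 142.] n 177 z [0.001 0.015 0.029] rect 477 515 70 71 78.0
side lap 0.64 [362. 247.] n 1870 z [0.027 0.03  0.033] rect 661 -34 183 116 87.1
side seat 0.55 [336. 258.] n 8270 z [0.013 0.018 0.032] rect 602 -29 268 325 86.9
side counter 0.86 [296. 340.] n 2042 z [0.012 0.03  0.071] rect 492 -318 100 103 2.7
side reset 0.58 [298. 330.] n 368 z [0.039 0.056 0.075] rect 495 -311 63 41 70.4
```

View pics/crop1.png

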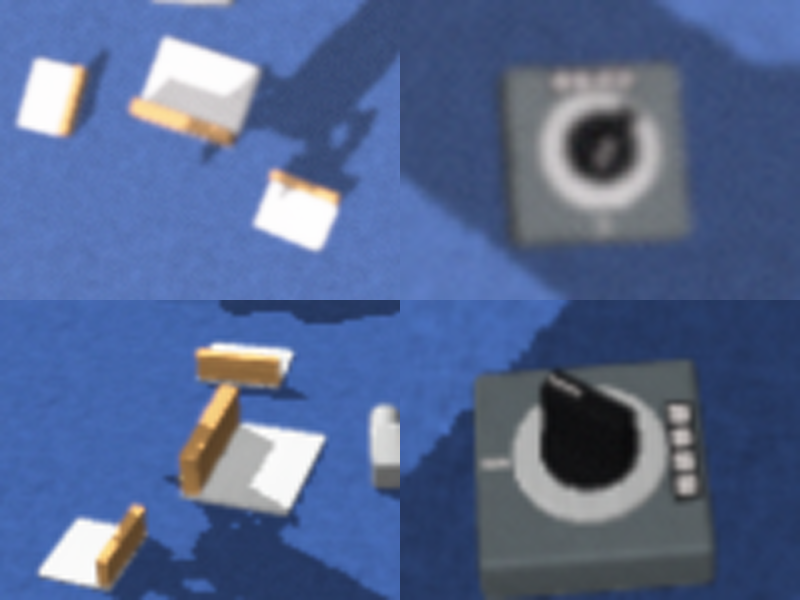

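Run:
```python
from h import *
g=np.stack(np.meshgrid(np.arange(640),np.arange(400)),-1).reshape(-1,2)
rc=lambda P:[np.round(v,1) for v in cv2.minAreaRect((P[:,:2]*1000).astype(np.float32))]
def pca(P):
    q=P[:,:2]-P[:,:2].mean(0); w,v=np.linalg.eigh(q.T@q/len(q)); return P.mean(0).round(4),np.degrees(np.arctan2(v[1,1],v[0,1])).round(1)%180,(np.sqrt(w)*1000).round(1)
for c in('top','side'):
    d=np.load(c+'0.npy'); gg=g[d.reshape(-1)>0]; P=pts(c,d,gg)
    im=cv2.imread(f'pics/{c}0.png')[gg[:,1],gg[:,0]].astype(int)
    def box(x,y,r,z0,z1): return (abs(P[:,0]-x)<r)&(abs(P[:,1]-y)<r)&(P[:,2]>z0)&(P[:,2]<z1)
    k=box(.490,-.318,.035,.060,.09); print(c,'knob',k.sum(),np.percentile(P[k,2],[5,50,95]).round(4),pca(P[k]),rc(P[k]))
    b=box(.482,.357,.085,.033,.06); print(' batten',b.sum(),P[b,2].mean().round(4),pca(P[b]),rc(P[b]))
    a=box(.482,.357,.085,-.01,.06)&(im[:,2]>im[:,0]*.85); print(' strip',rc(P[a]),np.percentile(P[a,2],[5,50,95]).round(3))
    e=box(.6,-.035,.2,.010,.028)&(im[:,2]>im[:,0]*1.15); print(' deck',rc(P[e]),np.median(P[e,2]).round(4))
    l=box(.657,-.04,.11,.022,.045)&(im.sum(1)<260)&(im[:,2]>im[:,0]); print(' lap',rc(P[l]),np.median(P[l,2]).round(4))
    h=box(.490,-.318,.065,.024,.035); print(' counter',rc(P[h]))
```

```text
top knob 57 [0.0628 0.0747 0.0807] (array([ 0.4891, -0.3184,  0.0732]), np.float64(148.2), array([ 4.2, 12.5])) [array([ 491.1, -320.3]), array([14.4, 44.8]), np.float64(55.6)]
 batten 144 0.0422 (array([0.4457, 0.3677, 0.0422]), np.float64(72.3), array([ 4.8, 32.1])) [array([445.8, 368.2]), array([111. ,  15.8]), np.float64(72.7)]
 strip [array([483.1, 362.1]), array([125.2,  94.7]), np.float64(72.7)] [-0.002  0.006  0.044]
 deck [array([599.5, -39.9]), array([242.7, 322.5]), np.float64(86.7)] 0.0193
 lap [array([657.1, -42.4]), array([151.5, 110.1]), np.float64(87.7)] 0.0324
 counter [array([ 489.9, -319.2]), array([101.4, 102.5]), np.float64(3.4)]
side knob 167 [0.0614 0.0726 0.0761] (array([ 0.4919, -0.3214,  0.0707]), np.float64(148.4), array([ 4. , 12.3])) [array([ 492.1, -319.9]), array([14.6, 42.2]), np.float64(57.8)]
 batten 117 0.0404 (array([0.4488, 0.3637, 0.0404]), np.float64(72.1), array([ 5. , 33.5])) [array([449.1, 368.7]), array([113.1,  16.5]), np.float64(72.6)]
 strip [array([474.8, 365.3]), array([125.2, 114.4]), np.float64(73.2)] [0.    0.005 0.042]
 deck [array([601.6, -38.7]), array([248.3, 319.3]), np.float64(86.7)] 0.0172
 lap [array([665.1, -42.1]), array([164.6, 124.8]), np.float64(86.2)] 0.0301
 counter [array([ 492.7, -319.2]), array([100.3, 103.4]), np.float64(1.4)]
```

Crop check: the chosen strip is the 110 mm plate at (229,218), with its batten upright towards the robot. The knob's white mark points to -x/+y, about 34° clockwise of zero. I go to the knob first.

```bash
python3 -m handwheel '{"translation":[[0.014,-0.04,0],[0.028,-0.08,0],[0.042,-0.12,0],[0.056,-0.16,0],[0.07,-0.2,0],[0.084,-0.24,0],[0.098,-0.28,0],[0.112,-0.32,0],[0.126,-0.36,0],[0.14,-0.4,0],[0.154,-0.44,0],[0.168,-0.475,0]],"turn":[-2,-5,-9.6,-9.6,-9.6,-9.6,-9.6,-9.6,-9.6,-9.6,-9.6,-9.6]}' 100 40; python3 -c "
from cell import ctrl
print(ctrl.sense()['joint_pos'])"
```

```text
t: 2.8
ee_pos: [0.3662, 0.0121, 0.2318]
ee_rot: [-1.526, 0.436, -0.438]
contact_force: [1.5, 1.1, -0.3]
opening: 0.997
[-1.50726800e-01 -3.67160399e-01 -2.64190236e-01  1.67203198e+00
  1.93920721e-04  4.06976260e-01]
```

```bash
python3 -m handwheel '{"translation":[[0.014,-0.037,0],[0.028,-0.074,0],[0.042,-0.111,0],[0.056,-0.148,0],[0.07,-0.185,0],[0.084,-0.222,0],[0.098,-0.259,0],[0.112,-0.296,0],[0.125,-0.3316,-0.02],[0.125,-0.3316,-0.05],[0.125,-0.3316,-0.08],[0.125,-0.3316,-0.08]],"turn":[0,0,0,0,0,0,0,0,0,0,0,0]}'; python3 -c "
from cell import ctrl
from scipy.spatial.transform import Rotation as R
import numpy as np
s=ctrl.sense();print(s['joint_pos']);m=R.from_rotvec(s['ee_rot']).as_matrix();print(np.degrees(np.arctan2(m[1,2],m[0,2])),m[:,1])"
```

```text
t: 3.8
ee_pos: [0.4869, -0.3169, 0.1424]
ee_rot: [-1.519, 0.448, -0.427]
contact_force: [-1.2, 0.9, -1.2]
opening: 1.001
[-6.92959752e-01  2.07974433e-01  9.83368306e-02  1.47630380e+00
  1.12070823e-03 -1.33928814e-01]
57.96806669464489 [-0.01093561  0.01053678 -0.99988469]
```

```bash
python3 -m handwheel '{"translation":[[0.004,-0.0026,-0.02],[0.004,-0.0026,-0.05],[0.004,-0.0026,-0.08],[0.004,-0.0026,-0.093],[0.004,-0.0026,-0.093],[0.004,-0.0026,-0.093]],"turn":[0,0,0,0,0,0]}'; python3 -m handwheel '{"translation":[[0,0,0],[0,0,0],[0,0,0],[0,0,0],[0,0,0],[0,0,0],[0,0,0],[0,0,0]],"turn":[0,0,0,0,0,0,0,0]}' 0 40
```

```text
t: 4.3
ee_pos: [0.4911, -0.3193, 0.0505]
ee_rot: [-1.519, 0.448, -0.427]
contact_force: [0.2, 0.1, 0.7]
opening: 1.0
t: 4.97
ee_pos: [0.4916, -0.3193, 0.0512]
ee_rot: [-1.519, 0.447, -0.427]
contact_force: [0.1, 1.0, 4.1]
opening: 0.153
```

```bash
python3 -m handwheel '{"translation":[[0,0,0],[0,0,0],[0,0,0],[0,0,0],[0,0,0],[0,0,0],[0,0,0],[0,0,0],[0,0,0],[0,0,0]],"turn":[5,10,15,20,25,30,34,37,39,39]}'; python3 -c "
from cell import ctrl
from scipy.spatial.transform import Rotation as R
import numpy as np
s=ctrl.sense();m=R.from_rotvec(s['ee_rot']).as_matrix();print(np.degrees(np.arctan2(m[1,2],m[0,2])),s['ft_torque'])"
```

```text
t: 5.8
ee_pos: [0.4917, -0.3188, 0.0513]
ee_rot: [-1.565, -0.082, 0.103]
contact_force: [0.6, 3.1, 2.8]
opening: 0.155
96.75197003326488 [ 0.5516103  -0.24500609 -1.74092537]
```

```bash
python3 -m handwheel '{"translation":[[0,0,0],[0,0,0],[0,0,0],[0,0,0],[0,0,0],[0,0,0.03],[0,0,0.06],[0,0,0.1],[0,0,0.13],[0,0,0.13]],"turn":[-2,-3,-3,-3,-3,-3,-3,-3,-3,-3]}' 100; python3 -m handwheel '{"translation":[[0,0.04,0.01],[-0.002,0.08,0.01],[-0.004,0.12,0.01],[-0.006,0.16,0.01],[-0.009,0.2,0.01],[-0.011,0.24,0.01],[-0.013,0.28,0.01],[-0.016,0.32,0.01],[-0.019,0.36,0.01],[-0.021,0.4,0.01],[-0.024,0.44,0.01],[-0.026,0.48,0.01]],"turn":[7,14,21,28,35,42,49,56,62,66,69,69]}'
python3 - <<'E'
from h import *
from scipy.spatial.transform import Rotation as R
s=ctrl.sense();m=R.from_rotvec(s['ee_rot']).as_matrix();print(np.degrees(np.arctan2(m[1,2],m[0,2])),s['joint_pos'].round(2))
g=np.stack(np.meshgrid(np.arange(640),np.arange(400)),-1).reshape(-1,2)
for c in('top','side'):
    im,d=ctrl.camera(c); cv2.imwrite(f'pics/{c}1.png',im); np.save(c+'1.npy',d)
    gg=g[d.reshape(-1)>0]; P=pts(c,d,gg)
    for n,x,y,r,z0,z1 in(('knob',.491,-.319,.035,.060,.09),('batten',.482,.357,.085,.033,.06)):
        k=(abs(P[:,0]-x)<r)&(abs(P[:,1]-y)<r)&(P[:,2]>z0)&(P[:,2]<z1)
        print(c,n,k.sum(),[np.round(v,1) for v in cv2.minAreaRect((P[k,:2]*1000).astype(np.float32))] if k.sum()>5 else '')
E
```

```text
t: 6.63
ee_pos: [0.4948, -0.3214, 0.1902]
ee_rot: [-1.575, -0.05, 0.054]
contact_force: [0.6, -0.6, 2.3]
opening: 0.995
t: 7.63
ee_pos: [0.4682, 0.1604, 0.2002]
ee_rot: [-1.342, -0.989, 0.986]
contact_force: [1.5, 0.1, -0.2]
opening: 0.997
162.91627174688858 [ 0.2  -0.04 -0.05  1.56 -0.   -1.08]
top knob 59 [array([ 489.9, -319.8]), array([41.7, 15.5]), np.float64(3.4)]
top batten 146 [array([445.5, 367.5]), array([111.3,  15.8]), np.float64(72.4)]
side knob 165 [array([ 492.6, -319.1]), array([41.2, 16. ]), np.float64(5.2)]
side batten 122 [array([449.4, 367.6]), array([112.3,  17.8]), np.float64(72.0)]
```

```bash
python3 -m handwheel '{"translation":[[-0.004,0.04,0],[-0.008,0.08,0],[-0.012,0.12,0],[-0.016,0.16,0],[-0.02,0.19,-0.01],[-0.0207,0.2076,-0.04],[-0.0207,0.2076,-0.07],[-0.0207,0.2076,-0.1],[-0.0207,0.2076,-0.11],[-0.0207,0.2076,-0.11]],"turn":[0,0,0,0,0,0,0,0,0,0]}'
```

```text
t: 8.57
ee_pos: [0.4447, 0.369, 0.0856]
ee_rot: [-1.337, -0.987, 0.997]
contact_force: [0.1, -0.2, 0.3]
opening: 0.999
```

```bash
python3 -m handwheel '{"translation":[[0.0028,-0.0008,-0.02],[0.0028,-0.0008,-0.045],[0.0028,-0.0008,-0.065],[0.0028,-0.0008,-0.0735],[0.0028,-0.0008,-0.0735],[0.0028,-0.0008,-0.0735]],"turn":[0,0,0,0,0,0]}'; python3 -m handwheel '{"translation":[[0,0,0],[0,0,0],[0,0,0],[0,0,0],[0,0,0],[0,0,0],[0,0,0],[0,0,0],[0,0,0]],"turn":[0,0,0,0,0,0,0,0,0]}' 0 90
```

```text
t: 9.07
ee_pos: [0.4485, 0.3683, 0.0137]
ee_rot: [-1.337, -0.988, 0.995]
contact_force: [0.7, 0.5, 0.2]
opening: 0.999
t: 9.82
ee_pos: [0.4488, 0.3687, 0.0143]
ee_rot: [-1.337, -0.989, 0.994]
contact_force: [-0.6, -0.1, 4.4]
opening: 0.171
```

```bash
python3 -m handwheel '{"translation":[[0,0,0.02],[0,0,0.045],[0,0,0.07],[0,-0.03,0.08],[0.003,-0.065,0.08],[0.007,-0.1,0.08],[0.011,-0.135,0.08],[0.015,-0.17,0.08],[0.019,-0.205,0.08],[0.023,-0.24,0.08],[0.026,-0.27,0.08],[0.03,-0.3,0.08]],"turn":[0,0,0,2,4,6,8,10,12,14,14,14]}'
python3 - <<'E'
from h import *
from scipy.spatial.transform import Rotation as R
s=ctrl.sense();m=R.from_rotvec(s['ee_rot']).as_matrix();print(np.degrees(np.arctan2(m[1,2],m[0,2])),m[:,1].round(3),s['joint_pos'].round(2),s['contact_force'])
E
```

```text
t: 10.82
ee_pos: [0.4776, 0.0669, 0.093]
ee_rot: [-1.234, -1.169, 1.178]
contact_force: [0.7, 0.8, -1.6]
opening: 0.17
177.20847278633283 [-0.002 -0.005 -1.   ] [ 0.   -0.05 -0.27  1.35 -0.01 -1.52] [ 0.65018042  0.80435508 -1.6035807 ]
```

```bash
python3 -m handwheel '{"translation":[[0.005,-0.03,0],[0.01,-0.06,0],[0.014,-0.09,0],[0.016,-0.1004,-0.01],[0.016,-0.1004,-0.03],[0.016,-0.1004,-0.043],[0.016,-0.1004,-0.043],[0.016,-0.1004,-0.043]],"turn":[-0.5,-0.5,-0.5,-0.5,-0.5,-0.5,-0.5,-0.5]}'
cat > look.py <<'E'
import sys
from h import *
from scipy.spatial.transform import Rotation as R
tag=sys.argv[1]
s=ctrl.sense();m=R.from_rotvec(s['ee_rot']).as_matrix();print('jaw',np.degrees(np.arctan2(m[1,2],m[0,2])),s['ee_pos'].round(4),s['contact_force'].round(1))
ims=[]
for c,(x0,x1,y0,y1) in(('top',(290,390,130,240)),('side',(260,420,200,300))):
    im,d=ctrl.camera(c); np.save(f'{c}{tag}.npy',d); cv2.imwrite(f'pics/{c}{tag}.png',im)
    ims.append(cv2.resize(im[y0:y1,x0:x1],(int(400*(x1-x0)/(y1-y0)),400) if c=='top' else (436,272),interpolation=cv2.INTER_CUBIC))
ims[1]=cv2.copyMakeBorder(ims[1],0,128,0,0,cv2.BORDER_CONSTANT)
cv2.imwrite(f'pics/look{tag}.png',np.hstack(ims))
E
python3 look.py A
```

```text
t: 11.48
ee_pos: [0.4916, -0.033, 0.048]
ee_rot: [-1.234, -1.16, 1.173]
contact_force: [-0.0, 0.6, -1.1]
opening: 0.173
jaw 176.71606478480774 [ 0.4916 -0.033   0.048 ] [-0.   0.6 -1.1]
```

View pics/lookA.png

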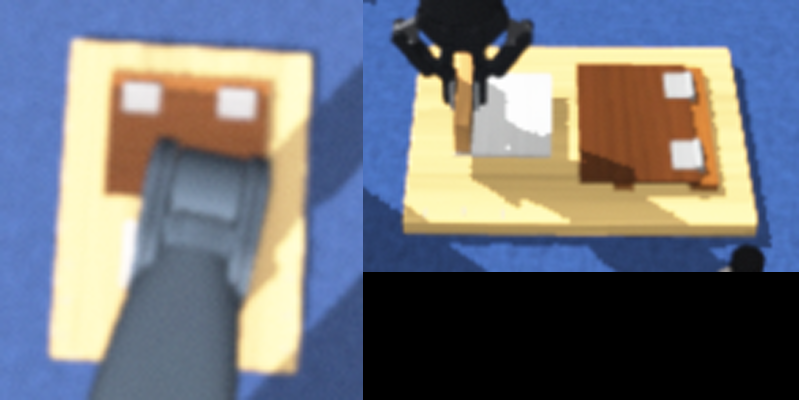

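The side crop shows the strip level in the jaws at about (500,105), with its bare edge in front of the lip at (578,125). The top view is hidden by the arm. I check the centring from the side depth.

```bash
cat > meas.py <<'E'
import sys
from h import *
tag=sys.argv[1]; z0,z1=map(float,sys.argv[2:4])
g=np.stack(np.meshgrid(np.arange(640),np.arange(400)),-1).reshape(-1,2)
d=np.load(f'side{tag}.npy'); gg=g[d.reshape(-1)>0]; P=pts('side',d,gg)
im=cv2.imread(f'pics/side{tag}.png')[gg[:,1],gg[:,0]].astype(int)
a=np.radians(-3.3); S=P-[.6003,-.0397,0]; S[:,:2]=S[:,:2]@np.array([[np.cos(a),-np.sin(a)],[np.sin(a),np.cos(a)]])
def rep(n,k):
    q=S[k]*1000; print(n,k.sum(),'x',np.percentile(q[:,0],[1,50,99]).round(1),'y',np.percentile(q[:,1],[1,50,99]).round(1),'z',np.median(q[:,2]).round(1),[np.round(v,1) for v in cv2.minAreaRect(q[:,:2].astype(np.float32))])
    if 'plate' in n: A=np.c_[q[:,:2],np.ones(len(q))]; print('  slopes',np.linalg.lstsq(A,q[:,2],rcond=None)[0][:2].round(3))
near=(abs(S[:,1])<.1)
grey=(abs(im[:,2]-im[:,0])<30)&(im.sum(1)>270)
rep('plate',near&grey&(S[:,0]>-.115)&(S[:,0]<.03)&(S[:,2]>z0)&(S[:,2]<z1))
rep('lap',near&(im.sum(1)<300)&(im[:,2]>im[:,0]*1.3)&(S[:,0]>-.02)&(S[:,0]<.13)&(S[:,2]>.024)&(S[:,2]<.05))
rep('deck',(im[:,2]>im[:,0]*1.15)&(im.sum(1)>300)&(abs(S[:,0])<.2)&(abs(S[:,1])<.15)&(S[:,2]>.014)&(S[:,2]<.022))
E
python3 meas.py A .028 .055
```

```text
plate 805 x [-97.9 -59.2 -25.9] y [-54.6  -8.8  54.3] z 38.1 [array([-62.2,   1.6]), array([114.2,  73.3]), np.float64(89.4)]
  slopes [-0.012  0.006]
lap 1565 x [  4.2  50.3 114. ] y [-79.2  -7.7  77.6] z 30.2 [array([63.1, -0.2]), array([123.8, 163.5]), np.float64(0.9)]
deck 4077 x [-155.7  -12.9  158.3] y [-119.3  -61.8  117.4] z 17.2 [array([ 1.5, -0.4]), array([243.6, 319.1]), np.float64(90.0)]
```

```bash
python3 -m handwheel '{"translation":[[0,0,-0.006],[0,0,-0.011],[0,0,-0.014],[0,0,-0.0155],[0,0,-0.0165],[0,0,-0.0165]],"turn":[0,0,0,0,0,0]}'
```

```text
t: 12.08
ee_pos: [0.4935, -0.0331, 0.0335]
ee_rot: [-1.238, -1.163, 1.172]
contact_force: [1.0, 0.1, -1.4]
opening: 0.173
```

```bash
python3 -m handwheel '{"translation":[[0,0,-0.001],[0,0,-0.002],[0,0,-0.002]],"turn":[0,0,0]}';python3 -m handwheel '{"translation":[[0,0,-0.001],[0,0,-0.001]],"turn":[0,0]}'
```

```text
t: 12.33
ee_pos: [0.4939, -0.0332, 0.0323]
ee_rot: [-1.238, -1.164, 1.172]
contact_force: [-1.4, 0.4, 1.8]
opening: 0.169
t: 12.5
ee_pos: [0.4939, -0.0332, 0.0323]
ee_rot: [-1.239, -1.164, 1.172]
contact_force: [-3.3, 0.5, 4.6]
opening: 0.17
```

```bash
python3 -m handwheel '{"translation":[[0.004,0,-0.0005],[0.009,-0.0005,-0.0005],[0.014,-0.001,-0.0005],[0.018,-0.001,-0.0005],[0.022,-0.0013,-0.0005],[0.026,-0.0015,-0.0005],[0.03,-0.0017,-0.0005],[0.034,-0.002,-0.0005],[0.037,-0.0021,-0.0005],[0.04,-0.0023,-0.0005],[0.04,-0.0023,-0.0005]],"turn":[0,0,0,0,0,0,0,0,0,0,0]}'; python3 look.py B; python3 meas.py B .014 .032
```

```text
t: 13.42
ee_pos: [0.5348, -0.0357, 0.0323]
ee_rot: [-1.239, -1.164, 1.171]
contact_force: [-2.9, 0.1, 5.9]
opening: 0.166
jaw 176.74564348064942 [ 0.5348 -0.0357  0.0323] [-2.9  0.1  5.9]
plate 593 x [-56.4 -23.2   1. ] y [-54.8  -8.8  53.3] z 21.4 [array([-33.8,   0.7]), array([114.4,  68.8]), np.float64(88.9)]
  slopes [-0.003  0.002]
lap 1554 x [  4.2  50.2 113.5] y [-79.2  -7.2  76.1] z 30.2 [array([63.2,  0.1]), array([162.5, 121.8]), np.float64(89.5)]
deck 4064 x [-156.1  -35.8  158.2] y [-119.5  -62.2  117.2] z 17.2 [array([1.4, 0.6]), array([243.8, 318.9]), np.float64(89.9)]
```

View pics/lookB.png

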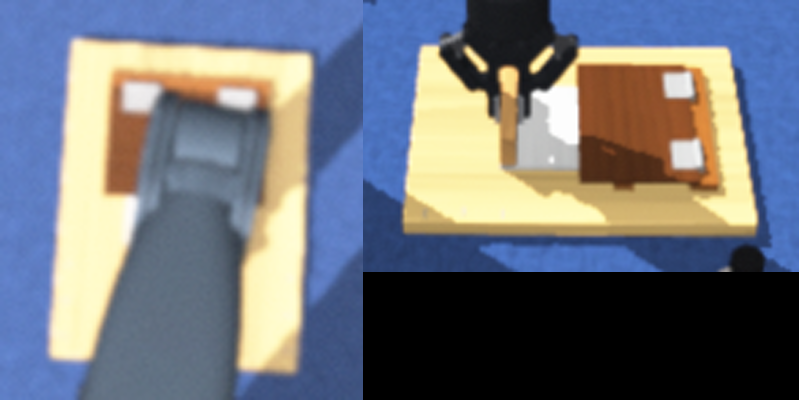

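The bare edge has passed under the lip at crop (578,125), with the lap still flat. I slide on to the stop.

```bash
python3 -m handwheel '{"translation":[[0.003,-0.0002,-0.0005],[0.006,-0.0003,-0.0005],[0.009,-0.0005,-0.0005],[0.012,-0.0007,-0.0005],[0.014,-0.0008,-0.0005],[0.016,-0.0009,-0.0005],[0.0175,-0.001,-0.0005],[0.0175,-0.001,-0.0005]],"turn":[0,0,0,0,0,0,0,0]}'; python3 -m handwheel '{"translation":[[0.001,0,-0.0007],[0.0015,0,-0.0007],[0.0015,0,-0.0007]],"turn":[0,0,0]}'
```

```text
t: 14.18
ee_pos: [0.5503, -0.0366, 0.0323]
ee_rot: [-1.236, -1.161, 1.174]
contact_force: [-10.3, -0.1, 9.2]
opening: 0.17
t: 14.43
ee_pos: [0.5503, -0.0367, 0.0324]
ee_rot: [-1.234, -1.159, 1.175]
contact_force: [-8.5, -1.4, 11.0]
opening: 0.168
```

```bash
python3 -m handwheel '{"translation":[[0,0,-0.0006],[0,0,-0.0006],[0,0,-0.0006]],"turn":[0,0,0]}'; python3 look.py C; python3 meas.py C .014 .032
python3 - <<'E'
from h import *
g=np.stack(np.meshgrid(np.arange(640),np.arange(400)),-1).reshape(-1,2)
for c in('top','side'):
    d=np.load(c+'C.npy'); P=pts(c,d,g[d.reshape(-1)>0])
    k=(abs(P[:,0]-.491)<.035)&(abs(P[:,1]+.319)<.035)&(P[:,2]>.06)&(P[:,2]<.09)
    q=P[k,:2]-P[k,:2].mean(0); v=np.linalg.eigh(q.T@q)[1][:,1]; print(c,'knob pca deg',np.degrees(np.arctan(v[1]/v[0])))
s=cv2.imread('pics/sideC.png')
cv2.imwrite('pics/endC.png',np.hstack([cv2.resize(s[190:310,260:420],(533,400),interpolation=2),cv2.resize(s[305:365,260:340],(266,200),interpolation=2).repeat(1,0) if 0 else cv2.resize(s[305:365,260:325],(266,400),interpolation=2)]))
E
```

```text
t: 14.68
ee_pos: [0.5503, -0.0367, 0.0325]
ee_rot: [-1.234, -1.159, 1.176]
contact_force: [-5.4, -0.1, 6.9]
opening: 0.169
jaw 176.7758636826184 [ 0.5503 -0.0367  0.0325] [-5.4 -0.1  6.9]
plate 414 x [-43.4 -16.6   1.2] y [-54.9 -11.7  50.3] z 21.3 [array([-26.2,   0.3]), array([112.2,  53.5]), np.float64(88.9)]
  slopes [-0.002 -0.   ]
lap 1567 x [  4.4  50.9 114.5] y [-79.3  -8.2  76.1] z 30.1 [array([64. , -0.9]), array([124.3, 159.9]), np.float64(0.2)]
deck 4278 x [-156.   -51.3  158.2] y [-119.7  -58.4  117.5] z 17.2 [array([ 1.5, -0.4]), array([243.8, 319.4]), np.float64(89.7)]
top knob pca deg 1.8028506925639765
side knob pca deg 2.729247311144909
```

View pics/endC.png

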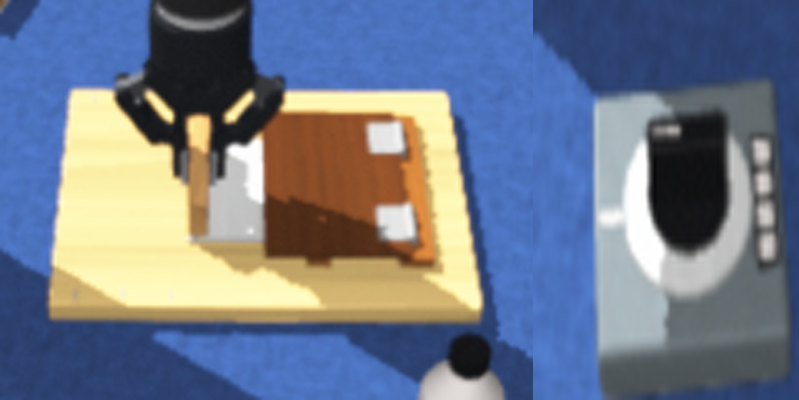

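Knob bar in line with the tick, strip home and flat, lap flat. I set a firmer press.

```bash
python3 -m handwheel '{"translation":[[0.0003,0,-0.001],[0.0003,0,-0.001],[0.0003,0,-0.001],[0.0003,0,-0.001],[0.0003,0,-0.001],[0.0003,0,-0.001]],"turn":[0,0,0,0,0,0]}'
```

```text
t: 15.28
ee_pos: [0.5503, -0.0367, 0.0324]
ee_rot: [-1.234, -1.159, 1.176]
contact_force: [-6.8, -0.1, 7.9]
opening: 0.169
```

```bash
python3 -c "
from cell import ctrl
print(ctrl.sense()['contact_force'],ctrl.job_done());s=ctrl.sense();print(s['t'],s['ee_pos'],s['contact_force'])"
```

```text
the job is handed in; nothing more can be done
[-6.77650651 -0.07793465  7.87306379] None
the job is handed in; nothing more can be done
```

The job is handed in at about 15 s of the 56 s allowed; no verdict came back. I turned the reset knob counter-clockwise until it hit its zero stop. Then I took the largest strip by its batten, laid it on the board and slid it under the lap until it stopped against the stop.

**Last checks:**
- **Knob:** the bar measures 1.8° (top camera) and 2.7° (side camera), against about 2.5° for the counter. That is zero within measuring error. An earlier rougher fit had read 3.4° and 5.2°.
- **Strip position:** the tool stopped where I expected the strip's edge to meet the stop (seat x about +32 mm), with the sliding force rising from 3 N to 10 N. The side camera shows it centred within about 2 mm, square within about 1°, and flat. The arm hid it from the top camera.
- **Lap:** flat, its height unchanged at 30 mm in the side view.
- **Press and grip:** the wrist reads 7.9 N upward; adding the strip's weight makes about 9.5 N on the board. The wrist reading swung between 6.9 and 11 N over the last moves. The fingers still hold the batten, with the grip set to 90 N.
- **Other objects:** no move went near the hammer, glue bottle or spool, but I did not measure their positions again at the end.

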